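Sweep loose shaft collars off the optical breadboard into the parts tray

TASK

Sweep the three loose shaft collars along the breadboard and over its end into the open parts tray, pushing them with the fingers and never lifting or carrying one. Leave the lens post, the pillar and the computer mouse standing where they are, and note that the shut case at the other end of the board is not the tray.

Things in the scene. Friction and masses are not known exactly. Their poses are not given: they have to be found in the camera images.
- breadboard: fixed dark steel optical breadboard lying on the bench, 320 mm (own x) by 340 mm (own y) and 50 mm thick, flat top 50 mm above the bench with a grid of small dark holes (look only, the top is smooth) and no rim. Origin: centre of its underside, at bench height. The tray stands against one of its two y ends (y = +170 or -170 mm), the case against the other.
- tray: fixed white open plastic tray, 300 mm (own x) by 140 mm (own y), 28 mm high, walls and floor 4 mm, its axes parallel to the breadboard's. Origin: centre of its underside, at bench height, 242 mm from the board's centre along the board's own +y or -y, so that its near wall stands 2 mm from the board's end; its rim is 22 mm below the board's top.
- case: fixed shut flat black plastic case with a grey band and two steel latches on each long side, 300 x 140 x 28 mm, against the other end of the breadboard, 242 mm from the board's centre. Origin: centre of its underside.
- collar_a_mid (a point): aluminium shaft collar: a plain ring lying flat and loose on the breadboard, 30 mm outside diameter, 13 mm bore, 12 mm high, about 50 g. This point: the middle of the ring, on its axis at half its height, 6 mm above the breadboard's top while it lies flat there.
- collar_b_mid (a point): aluminium shaft collar: a plain ring lying flat and loose on the breadboard, 30 mm outside diameter, 13 mm bore, 12 mm high, about 50 g. This point: the middle of the ring, on its axis at half its height, 6 mm above the breadboard's top while it lies flat there.
- collar_c_mid (a point): aluminium shaft collar: a plain ring lying flat and loose on the breadboard, 30 mm outside diameter, 13 mm bore, 12 mm high, about 50 g. This point: the middle of the ring, on its axis at half its height, 6 mm above the breadboard's top while it lies flat there.
- lens_post: loose small lens on a post, standing on the breadboard near the middle line (own x about 0): steel foot 34 mm across and 10 mm high, thin post, black round lens holder 25 mm across, 46 mm tall in all. Origin: centre of its underside. Must stay.
- pillar: loose steel pedestal pillar standing on the breadboard near the middle line: foot 34 mm across and 8 mm high, shaft 25 mm across, 42 mm tall. Origin: centre of its underside. Must stay.
- mouse: loose black computer mouse, 60 x 105 x 32 mm, on the bench beyond the breadboard. Origin: centre of its underside. Must stay.
There are look-alikes about, which are no part of the job. What is shaped like the part that bears collar_c_mid but black or red is not meant. What is shaped like the part that bears collar_b_mid but green is not meant.

How it is judged:
By the outcome, as a careful person would: the job done as asked, in the order asked, and still so for the second after the job is handed in, with the robot touching nothing.
It also fails if it takes over 64 s, if anything falls off the work surface, if the arm or the gripper's body presses on something with over 40 N, if the wrist force passes 120 N, or if a joint passes its speed limit or range.

ROBOT

A 6-joint arm with a two-finger parallel gripper is mounted at the origin on the work surface. World frame = base frame: x ahead of the robot, y to its left, z up, the work surface at z = 0. Lengths are in mm, angles in rad, forces in N, time in s.
With the tool pointing down it reaches from about 250 to 800 mm from the base axis. Payload 8.5 kg.
Tool frame: the origin (TCP) lies on the centre line of the jaws, within the pads' length; the fingertips stand 22 mm ahead of it and the grasp point (between the pads) lies 3 mm ahead of it; z points along the fingers, y is the line along which they close (so a half turn about z gives the same grasp; the last joint's range is limited). The gripper opens to 85 mm and grips with 20 to 120 N. Pads are 22 mm wide; open, the fingers measure 114 mm over their backs; the gripper's body (76 mm by 85 mm) begins 54 mm behind the grasp point. The pads swing forward as they close: fully open they stand 13 mm farther back than shut.
Start: joints at [1.295, 0.238, -0.013, 1.319, 0, 1.571], TCP at [142.952, 505.117, 227.376] pointing down, gripper open.
Joint ranges: [-2.66, 2.66], [-1.03, 1.9], [-1.14, 1.46], [-1.82, 2.27], [-1.45, 1.34], [-3.14, 3.14]. Speed limits (rad/s): [2.22, 2.22, 2.79, 3.14, 3.14, 3.14].

INTERFACE

Orientations are given as a rotation vector (axis times angle).
In Python, from workcell import env gives the robot as it stands.
- The arm moves only by the tool carry_out, never from a script. Its argument "deltas" is a list of rows, each a list of 7 numbers: the turn, a rotation vector about the tool's x, y, z in degrees, then the shift along the tool's x, y, z in cm, then the closure, from -1 (fully open) to 1 (shut). A call has 1 to 5 rows; each row is the pose to reach, as a shift and turn from the pose commanded when the call began, along the tool's axes at that moment; what a row does not reach only later rows make up. A row lasts 1/12 s, in which the tool goes at most 41.7 mm and 7.16 degrees, less where a joint would pass 70% of its speed; a pose out of reach is approached as far as the arm can. A call with a gripper value outside its range is refused whole. The fingers move at their own pace and stop on an object; "force" is the grip in N (left out, the last holds). Time passes only in rows, so rows that repeat a pose let the fingers close. It gives the time, the measured TCP pose, the force, the opening and the grip force at its end, in the units of the state.
- env.sense(): the state, without advancing time (a new reading comes with each control period).
- env.capture(name): name is "side" or "top"; returns the picture (400x640x3 uint8, blue, green, red); there is no depth.
- env.camera_model(name): a dict with "camera_matrix" (3x3 intrinsics, pixels), "dist" ([k1, k2, p1, p2, k3] as OpenCV has them; the pictures are not rectified), "world_from_camera" (4x4, takes a point from camera to world coordinates). Camera axes: x right, y up, looking along -z (the intrinsics and any distortion apply to the point x, -y, -z); pixel columns grow to the right and rows downward; lengths in mm; the calibration is good to about 2 mm. A picture is of the moment at which its call begins. camera_model takes no time and is no camera call.
- env.close_job(): hands the job in; it is judged then, once.
Trained networks look in the newest picture that a camera, given by its name, has taken for a name from the list of things; names that differ only in an ending like _2 or _b are one class to them, and where a whole thing is asked for, a point or a joint stands for the part that bears it (a point fixed in the world has none). Each returns a list of dicts, best first, with "confidence" (0 to 1); they miss things now and then, are a little off and sometimes report something else, mostly with a low value. They report only what shows in the picture. A call takes as long as a camera call. They do not tell look-alikes from the thing itself.
- env.recognise(camera, thing): "position" ([x, y, z] in mm, in world coordinates, good to about 4 mm: the middle of the surface that is visible of it).
The state is a dict: "clock": time; "q": joint angles; "qvel": joint speeds; "tau": joint torques, N m; "tool_pos": TCP position; "ee_rot": TCP orientation; "wrist_force": force on the tool from outside, world axes, zero at the start; "wrist_torque": the same for the moment, N m; "gripper_width": opening from 0.0 (shut) to 1.0 (fully open); "finger_force": force on a finger pad.
Only numpy, scipy, OpenCV 4.12 (cv2) and the standard library are available. Lean on these libraries where they do the work, as an engineer would, in place of code of your own. Each camera call takes 0.05 s, during which the arm holds its last target. There are 200 camera calls.

## Working session

There is one attempt and no reset: what is moved stays moved. The work goes in short steps, Python scripts to look and compute and a tool call to move; the robot and the scene stay as the last step left them, time stands still between calls to the robot, and variables do not carry over. Pictures are saved under pics/ and viewed, at most 10 in all, crops included, and the job is handed in when it is done.

Besides the shell and the picture viewer there is one more tool, called after "Call:" as name([rows], argument=value, ...), one row to a line, values as JSON. carry_out: Moves the arm, as the interface text tells. Its arguments: {"type":"object","properties":{"deltas":{"type":"array","items":{"type":"array","items":{"type":"number"}}},"force":{"type":"number"}},"required":["deltas"]}

```bash
mkdir -p pics; cat > h.py <<'E'
import numpy as np, cv2
from workcell import env
def proj(cam,P):
    m=env.camera_model(cam);T=np.linalg.inv(np.array(m["world_from_camera"]))
    p=np.atleast_2d(P)@T[:3,:3].T+T[:3,3]; p=p*[1,-1,-1]
    return cv2.projectPoints(p,np.zeros(3),np.zeros(3),np.array(m["camera_matrix"]),np.array(m["dist"],float))[0][:,0]
def ray(cam,uv,z):
    m=env.camera_model(cam);T=np.array(m["world_from_camera"])
    u=cv2.undistortPoints(np.array(uv,float).reshape(-1,1,2),np.array(m["camera_matrix"]),np.array(m["dist"],float))[:,0]
    d=np.c_[u[:,0],-u[:,1],-np.ones(len(u))]@T[:3,:3].T; o=T[:3,3]
    return o+d*((z-o[2])/d[:,2])[:,None]
E
python3 - <<'E'
from h import *
s=env.sense();print(s["clock"],s["tool_pos"],s["ee_rot"])
for c in("top","side"):
    cv2.imwrite(f"pics/{c}0.png",env.capture(c))
    for t in("breadboard","tray","case","collar_a_mid","lens_post","pillar","mouse"):
        for r in env.recognise(c,t): print(c,t,np.round(r["position"]),round(r["confidence"],2),np.round(proj(c,r["position"])[0]))
E
```

```text
0.0 [142.84684738 504.71988783 226.76917848] [-4.31835590e-01 -3.11158912e+00  2.32120506e-03]
top breadboard [528. -52.  48.] 0.64 [367. 224.]
top tray [541. 201.   5.] 0.55 [231. 220.]
top tray [ 535. -134.   91.] 0.17 [417. 216.]
top case [ 521. -289.   28.] 0.88 [497. 226.]
top case [618.  65.  58.] 0.54 [300. 173.]
top collar_a_mid [ 466. -158.   61.] 0.58 [430. 258.]
top lens_post [534.  26.  60.] 0.51 [322. 220.]
top pillar [ 538. -138.   92.] 0.57 [420. 215.]
top mouse [808. -95.  27.] 0.96 [385.  77.]
side breadboard [525.  14.  49.] 0.71 [355. 214.]
side tray [536. 201.   4.] 0.92 [342. 312.]
side case [ 518. -303.   30.] 0.71 [362. 141.]
side collar_a_mid [ 470. -154.   64.] 0.63 [383. 161.]
side collar_a_mid [475.  69.  61.] 0.3 [383. 230.]
side lens_post [540.  38.  62.] 0.75 [346. 216.]
side pillar [ 532. -128.   70.] 0.79 [354. 163.]
side mouse [800. -69.  22.] 0.59 [228. 193.]
```

View pics/top0.png

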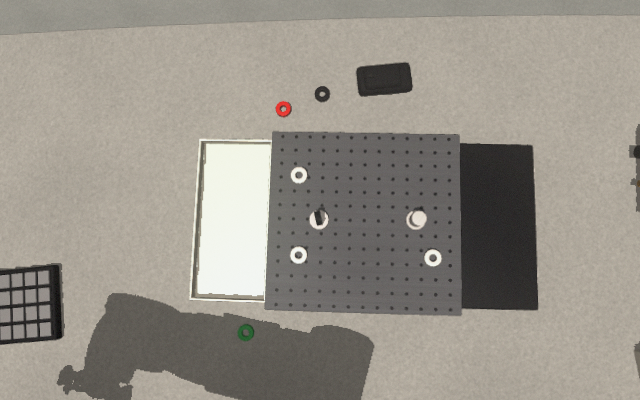

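View pics/side0.png

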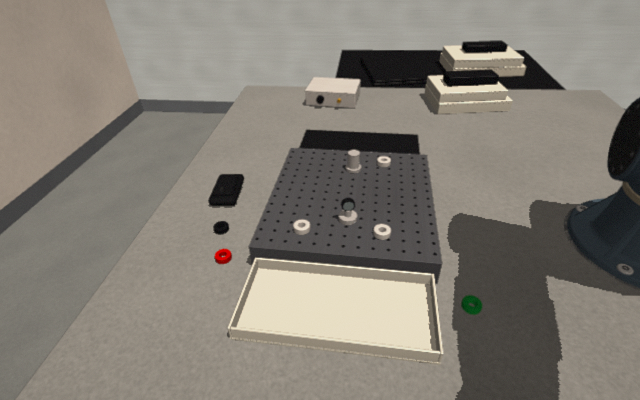

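The top picture has three bare rings on the board, at (299,175), (298,255) and (433,258). The look-alikes are red (283,109), black (322,94) and green (246,332), all on the bench. The tray is on the left (world +y) and the case on the right. The lens post is at (318,218) and the pillar at (417,218).

```bash
python3 - <<'E'
from h import *
im=cv2.imread("pics/top0.png")
h=cv2.cvtColor(im,cv2.COLOR_BGR2HSV)
crop=cv2.resize(im[120:320,180:480],None,fx=2.5,fy=2.5,interpolation=cv2.INTER_CUBIC);cv2.imwrite("pics/crop0.png",crop)
m=((h[...,2]>150)).astype(np.uint8)
m[:, :273]=0;m[:,462:]=0;m[:130]=0;m[315:]=0
n,l,st,ce=cv2.connectedComponentsWithStats(m)
for i in range(1,n):
    if st[i,4]>60: print(st[i],ce[i],np.round(ray("top",[ce[i]],62)[0]), "z50",np.round(ray("top",[ce[i]],55)[0]))
c=ray("top",[[273,131],[460,134],[461,315],[265,309]],50);print(np.round(c))
for a in range(4): print(np.linalg.norm(c[a]-c[(a+1)%4]),np.degrees(np.arctan2(*(c[a]-c[(a+1)%4])[:2])))
ms=((h[...,2]>200)).astype(np.uint8)
si=cv2.imread("pics/side0.png")
print(np.round(ray("side",[[302,227],[382,231],[384,161]],57)))
s=env.sense();print(cv2.Rodrigues(np.array(s["ee_rot"]))[0].round(3))
E
```

```text
[273 130 189  13 532] [386.78195489 131.26503759] [691. -91.  62.] z50 [693. -92.  55.]
[291 167  16  17 185] [298.43783784 174.80540541] [615.  67.  62.] z50 [616.  68.  55.]
[406 211  21  19 274] [416.51094891 219.40145985] [ 533. -138.   62.] z50 [ 533. -139.   55.]
[309 212  20  18 164] [317.9695122 221.4695122] [531.  33.  62.] z50 [532.  33.  55.]
[290 246  17  18 194] [298.03608247 254.72164948] [474.  68.  62.] z50 [474.  69.  55.]
[424 249  18  18 198] [432.3989899  257.35353535] [ 467. -163.   62.] z50 [ 467. -164.   55.]
[273 310 118   5 296] [316.50337838 312.98648649] [375.  37.  62.] z50 [374.  37.  55.]
[[ 699.  114.   50.]
 [ 687. -224.   50.]
 [ 368. -210.   50.]
 [ 381.  127.   50.]]
338.88263565472647 2.0815139845029846
319.0176555502202 92.49918533938889
337.62622908024684 -177.8928268091648
318.8597697841945 -87.72638044758064
[[ 616.   68.   57.]
 [ 476.   67.   57.]
 [ 468. -164.   57.]]
[[-0.962  0.272 -0.   ]
 [ 0.272  0.962 -0.   ]
 [ 0.    -0.    -1.   ]]
```

View pics/crop0.png

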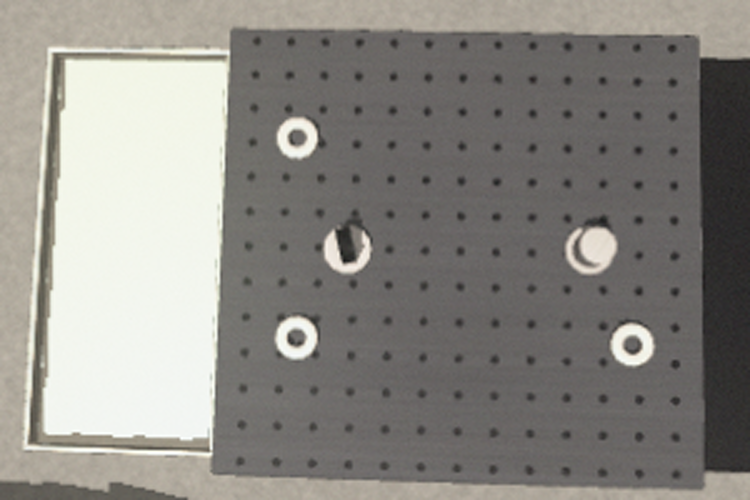

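The crop shows the bare-metal collars at (297,137), (296,338) and (632,344). Both cameras agree on them to within 2 mm: A (616,68), B (475,68) and C (467,-164). The board's long axis u is about (0.036, 0.999). The plan is to keep the fingers about 18 mm apart as a stable cradle and push along tool x, taking B first, then C, then A.

```bash
cat > d.py <<'E'
import sys; from h import *
from scipy.spatial.transform import Rotation as R
# args: target x y z triplets; prints tool-frame cm shift and yaw error to board axis
s=env.sense(); r=R.from_rotvec(s["ee_rot"]); M=r.as_matrix(); u=np.array([.0362,.9993,0])
G=np.c_[u,np.cross([0,0,-1],u),[0,0,-1]]
print("t",round(s["clock"],2),"pos",np.round(s["tool_pos"],1),"q",np.round(s["q"],2),"turn",np.round((r.inv()*R.from_matrix(G)).as_rotvec(True),1),"F",np.round(s["wrist_force"],1),"w",round(s["gripper_width"],2))
a=np.array(sys.argv[1:],float).reshape(-1,3)
for p in a: print(p,"shift cm",np.round((p-s["tool_pos"])@M/10,2))
if "-" in sys.argv: pass
E
echo ok
```

```text
ok
```

Call:
carry_out([
  [0,0,76.3,-44.8,-37.7,6,0.58],
  [0,0,76.3,-44.8,-37.7,6,0.58],
  [0,0,76.3,-44.8,-37.7,6,0.58],
  [0,0,76.3,-44.8,-37.7,6,0.58],
  [0,0,76.3,-44.8,-37.7,6,0.58],
])

```text
clock: 1.22
tool_pos: [259.7, 332.0, 206.0]
ee_rot: [1.375, 2.824, 0.001]
wrist_force: [0.9, -0.0, 0.6]
gripper_width: 0.3
finger_force: 0.0
```

```bash
python3 d.py 472 18 160
```

```text
t 1.22 pos [259.7 332.  206. ] q [ 0.91  0.07 -0.28  1.23 -0.    1.81] turn [ 0.  -0.  40.2] F [ 0.9 -0.   0.6] w 0.3
[472.  18. 160.] shift cm [-37.81  -2.66   4.6 ]
```

Call:
carry_out([
  [0,0,40.2,-37.8,-2.7,4.6,0.58],
  [0,0,40.2,-37.8,-2.7,4.6,0.58],
  [0,0,40.2,-37.8,-2.7,4.6,0.58],
  [0,0,40.2,-37.8,-2.7,4.6,0.58],
  [0,0,40.2,-37.8,-2.7,4.6,0.58],
])

```text
clock: 1.63
tool_pos: [376.5, 160.8, 181.2]
ee_rot: [2.177, 2.264, 0.001]
wrist_force: [0.2, 1.0, 1.0]
gripper_width: 0.206
finger_force: 0.0
```

```bash
python3 d.py 472 18 160
```

```text
t 1.63 pos [376.5 160.8 181.2] q [ 0.4   0.06 -0.35  1.16 -0.    1.94] turn [ 0.1 -0.   4.3] F [0.2 1.  1. ] w 0.21
[472.  18. 160.] shift cm [-14.65   8.98   2.12]
```

Call:
carry_out([
  [0,0,4.3,-14.7,9.0,2.1,0.58],
  [0,0,4.3,-14.7,9.0,2.1,0.58],
  [0,0,4.3,-14.7,9.0,2.1,0.58],
  [0,0,4.3,-14.7,9.0,2.1,0.58],
  [0,0,4.3,-14.7,9.0,2.1,0.58],
])

```text
clock: 2.05
tool_pos: [475.1, 15.4, 159.4]
ee_rot: [2.258, 2.182, -0.0]
wrist_force: [-0.1, 0.6, 1.4]
gripper_width: 0.209
finger_force: 0.0
```

```bash
python3 d.py 472 18 76
```

```text
t 2.05 pos [475.1  15.4 159.4] q [ 0.03  0.19 -0.26  1.12 -0.    1.64] turn [0.1 0.1 0.1] F [-0.1  0.6  1.4] w 0.21
[472.  18.  76.] shift cm [ 0.26 -0.33  8.34]
```

Call:
carry_out([
  [0,0,0,0,0,2.5,0.58],
  [0,0,0,0,0,5,0.58],
  [0,0,0,0,0,7,0.58],
  [0,0,0,0,0,8.2,0.58],
  [0,0,0,0,0,8.2,0.58],
])

```text
clock: 2.47
tool_pos: [470.4, 19.9, 75.8]
ee_rot: [-2.253, -2.186, 0.005]
wrist_force: [-1.0, 0.1, 0.3]
gripper_width: 0.212
finger_force: 0.0
```

```bash
python3 d.py 472 20 76 476.5 124 76 - 2>/dev/null|| python3 d.py 472 20 75 476.5 124 75; python3 - <<'E'
from h import *
im=env.capture("side");cv2.imwrite("pics/s1.png",cv2.resize(im[120:370,200:480],None,fx=2.5,fy=2.5))
E
```

```text
t 2.47 pos [470.4  19.9  75.8] q [ 0.04  0.26 -0.41  0.91 -0.    1.64] turn [-0.2  0.   0.3] F [-1.   0.1  0.3] w 0.21
t 2.47 pos [470.4  19.9  75.8] q [ 0.04  0.26 -0.41  0.91 -0.    1.64] turn [-0.2  0.   0.3] F [-1.   0.1  0.3] w 0.21
[472.  20.  75.] shift cm [0.02 0.16 0.08]
[476.5 124.   75. ] shift cm [10.43  0.29  0.08]
```

View pics/s1.png

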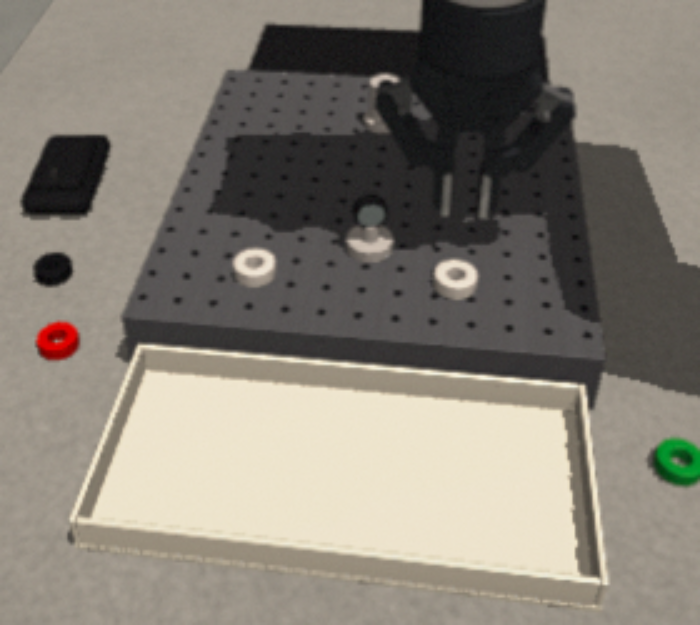

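The fingers are at crop (468,210), right behind collar B at (456,277). The lens post at (370,235) is clear. Pushing now.

Call:
carry_out([
  [0,0,0.3,1,0.25,0,0.58],
  [0,0,0.3,2,0.25,0,0.58],
  [0,0,0.3,3,0.25,0,0.58],
  [0,0,0.3,4,0.25,0,0.58],
  [0,0,0.3,5,0.25,0,0.58],
])

```text
clock: 2.93
tool_pos: [476.5, 71.0, 78.6]
ee_rot: [2.259, 2.182, 0.001]
wrist_force: [1.2, -0.5, -0.4]
gripper_width: 0.211
finger_force: 0.0
```

```bash
python3 d.py 477 137 75; python3 - <<'E'
from h import *
for c in("top","side"): 
    im=env.capture(c); cv2.imwrite(f"pics/{c}2.png",im)
print([ (np.round(r["position"]),round(r["confidence"],2)) for c in("top","side") for r in env.recognise(c,"collar_b_mid")])
E
```

```text
t 2.93 pos [476.5  71.   78.6] q [ 0.15  0.27 -0.38  0.92 -0.    1.75] turn [ 0.  -0.   0.1] F [ 1.2 -0.5 -0.4] w 0.21
[477. 137.  75.] shift cm [ 6.6  -0.18  0.36]
[(array([337., 170.,  10.]), 0.89)]
```

```bash
python3 - <<'E'
from h import *
im=cv2.imread("pics/side2.png");cv2.imwrite("pics/s2c.png",cv2.resize(im[170:320,280:460],None,fx=3.5,fy=3.5))
for i in range(4): print(np.round(env.sense()["tool_pos"],1))
env.capture("side");print(np.round(env.sense()["tool_pos"],1))
E
```

```text
[476.2  70.2  78.2]
[476.2  70.2  78.2]
[476.2  70.2  78.2]
[476.2  70.2  78.2]
[476.1  69.9  78.1]
```

View pics/s2c.png

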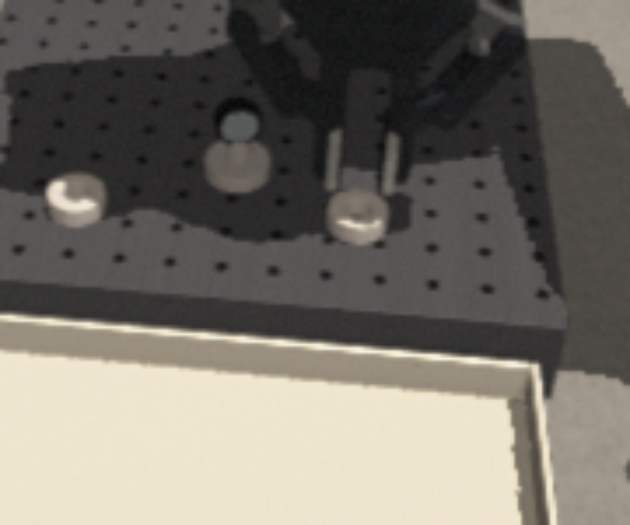

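Collar B at (358,215) sits in the cradle just ahead of the fingertips. I'll go 2.5 mm lower and carry on past the edge.

Call:
carry_out([
  [0,0,0,0.8,0,0.25,0.58],
  [0,0,0,1.8,0,0.25,0.58],
  [0,0,0,2.8,0,0.25,0.58],
  [0,0,0,3.8,0,0.25,0.58],
  [0,0,0,4.8,0,0.25,0.58],
])

```text
clock: 3.6
tool_pos: [478.0, 118.9, 75.6]
ee_rot: [-2.26, -2.182, 0.0]
wrist_force: [0.6, -0.1, -0.1]
gripper_width: 0.212
finger_force: 0.0
```

Call:
carry_out([
  [0,0,0,0.8,0,0,0.58],
  [0,0,0,1.6,0,0,0.58],
  [0,0,0,2.4,0,0,0.58],
  [0,0,0,2.4,0,0,0.58],
])

```text
clock: 3.93
tool_pos: [479.0, 143.2, 75.6]
ee_rot: [-2.259, -2.183, -0.001]
wrist_force: [0.0, 0.2, -0.7]
gripper_width: 0.209
finger_force: 0.0
```

```bash
python3 d.py 476 130 160; python3 - <<'E'
from h import *
im=env.capture("side"); cv2.imwrite("pics/s3.png",cv2.resize(im[130:370,210:480],None,fx=2.4,fy=2.4))
E
```

```text
t 3.93 pos [479.  143.2  75.6] q [ 0.29  0.3  -0.35  0.93  0.    1.9 ] turn [ 0.  -0.   0.1] F [ 0.   0.2 -0.7] w 0.21
[476. 130. 160.] shift cm [-1.33 -0.25 -8.44]
```

View pics/s3.png

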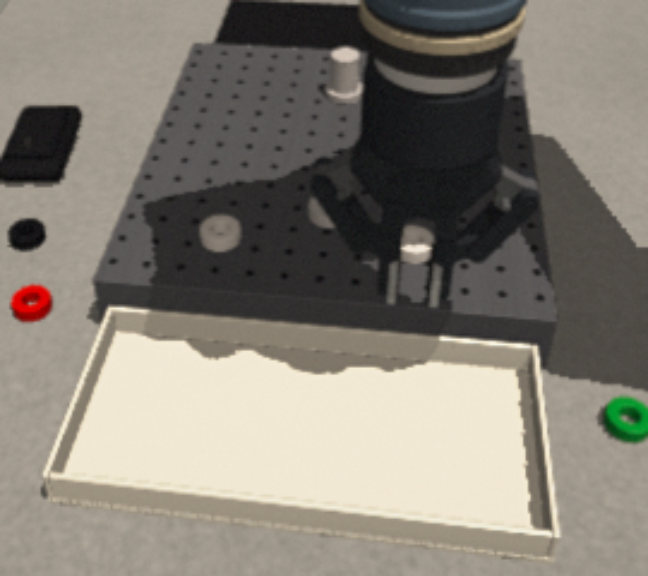

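Collar B hasn't moved: it is still at (417,243), its original pixel, so the fingertips passed over it. I'll measure the true fingertip height from this picture.

```bash
python3 - <<'E'
from h import *
for uv in([373.3,255.8],[392,256.7]):
  for z in (48,52,56,60,64,68): print(uv,z,np.round(ray("side",[uv],z)[0],1))
p=env.sense()["tool_pos"]
print(proj("side",[[x,154,z] for x in(465,493) for z in(54,60,66)]).round(1))
im=env.capture("top"); cv2.imwrite("pics/t3.png",im)
print([(np.round(r["position"]),round(r["confidence"],2)) for c in("side",) for r in env.recognise(c,"collar_b_mid")])
E
```

```text
[373.3, 255.8] 48 [490.1 118.7  48. ]
[373.3, 255.8] 52 [490.3 122.6  52. ]
[373.3, 255.8] 56 [490.6 126.5  56. ]
[373.3, 255.8] 60 [490.8 130.4  60. ]
[373.3, 255.8] 64 [491.  134.4  64. ]
[373.3, 255.8] 68 [491.2 138.3  68. ]
[392, 256.7] 48 [459.9 118.2  48. ]
[392, 256.7] 52 [460.4 122.1  52. ]
[392, 256.7] 56 [460.8 126.   56. ]
[392, 256.7] 60 [461.3 129.9  60. ]
[392, 256.7] 64 [461.8 133.8  64. ]
[392, 256.7] 68 [462.3 137.7  68. ]
[[389.9 270.6]
 [390.2 267.9]
 [390.5 265.2]
 [371.6 269.4]
 [371.8 266.8]
 [372.1 264.1]]
[(array([474.,  69.,  62.]), 0.65), (array([336., 170.,  13.]), 0.58)]
```

Call:
carry_out([
  [0,0,0,0,0,-2.5,0.58],
  [0,0,0,-4,-0.2,-2.5,0.58],
  [0,0,0,-8,-0.4,-2.5,0.58],
  [0,0,0,-12.5,-0.6,-2.5,0.58],
  [0,0,0,-12.5,-0.6,-2.5,0.58],
])

```text
clock: 4.5
tool_pos: [467.3, 11.7, 100.7]
ee_rot: [2.264, 2.176, -0.003]
wrist_force: [0.8, 0.6, 0.4]
gripper_width: 0.211
finger_force: 0.0
```

Call:
carry_out([
  [0,0,0,0,0,1,0.58],
  [0,0,0,0,0,2,0.58],
  [0,0,0,0,0,2.5,0.58],
  [0,0,0,0,0,2.5,0.58],
])

```text
clock: 4.83
tool_pos: [467.6, 16.7, 74.7]
ee_rot: [-2.26, -2.18, 0.002]
wrist_force: [-1.1, -0.9, -0.3]
gripper_width: 0.214
finger_force: 0.0
```

```bash
python3 d.py 473 20 70; python3 - <<'E'
from h import *
im=env.capture("side"); cv2.imwrite("pics/s4.png",cv2.resize(im[150:250,320:440],None,fx=5,fy=5,interpolation=cv2.INTER_CUBIC))
p=env.sense()["tool_pos"]
print(((proj("side",[[p[0]+dx,p[1]+11,z] for dx in(-14,14) for z in(50,54,60,66,72)])-[320,150])*5).round())
E
```

```text
t 4.83 pos [467.6  16.7  74.7] q [ 0.04  0.25 -0.42  0.91 -0.    1.64] turn [-0.1  0.   0. ] F [-1.1 -0.9 -0.3] w 0.21
[473.  20.  70.] shift cm [0.35 0.53 0.47]
[[368. 350.]
 [369. 342.]
 [370. 329.]
 [372. 316.]
 [373. 303.]
 [290. 346.]
 [290. 338.]
 [291. 325.]
 [293. 312.]
 [294. 299.]]
```

View pics/s4.png

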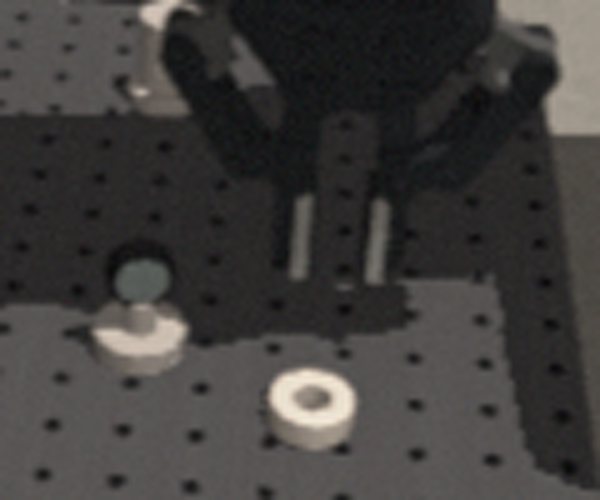

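The tips at (300,280) and (375,283) sit about 15–20 mm higher than assumed, with the collar untouched at (312,408). I'll probe down gently for the board.

Call:
carry_out([
  [0,0,0,0.2,0.5,0.4,0.58],
  [0,0,0,0.2,0.5,0.7,0.58],
  [0,0,0,0.2,0.5,0.7,0.58],
])

```text
clock: 5.13
tool_pos: [473.8, 19.1, 68.3]
ee_rot: [2.26, 2.182, -0.0]
wrist_force: [0.3, -0.3, 0.3]
gripper_width: 0.21
finger_force: 0.0
```

Call:
carry_out([
  [0,0,0,0,0,0.2,0.58],
  [0,0,0,0,0,0.3,0.58],
  [0,0,0,0,0,0.3,0.58],
])

```text
clock: 5.38
tool_pos: [473.3, 18.9, 65.4]
ee_rot: [-2.26, -2.182, 0.001]
wrist_force: [-0.2, -0.4, 0.7]
gripper_width: 0.213
finger_force: 0.0
```

```bash
python3 d.py 473 20 60; python3 - <<'E'
from h import *
im=env.capture("side"); cv2.imwrite("pics/s5.png",cv2.resize(im[150:250,320:440],None,fx=5,fy=5,interpolation=cv2.INTER_CUBIC))
E
```

```text
t 5.38 pos [473.3  18.9  65.4] q [ 0.04  0.27 -0.42  0.88 -0.    1.65] turn [-0.   0.   0.1] F [-0.2 -0.4  0.7] w 0.21
[473.  20.  60.] shift cm [ 0.11 -0.03  0.54]
```

Call:
carry_out([
  [0,0,0,0,0,0.2,0.58],
  [0,0,0,0,0,0.2,0.58],
])

```text
clock: 5.6
tool_pos: [473.4, 18.8, 63.4]
ee_rot: [-2.26, -2.182, 0.0]
wrist_force: [0.0, -0.1, -0.4]
gripper_width: 0.215
finger_force: 0.0
```

Call:
carry_out([
  [0,0,0,0,0,0.2,0.58],
  [0,0,0,0,0,0.2,0.58],
])

```text
clock: 5.77
tool_pos: [473.3, 18.8, 61.3]
ee_rot: [-2.26, -2.182, 0.0]
wrist_force: [0.2, -0.5, -0.3]
gripper_width: 0.211
finger_force: 0.0
```

Call:
carry_out([
  [0,0,0,0,0,0.15,0.58],
  [0,0,0,0,0,0.15,0.58],
])

```text
clock: 5.93
tool_pos: [473.4, 18.8, 59.9]
ee_rot: [-2.26, -2.182, 0.0]
wrist_force: [-0.3, 0.1, 0.3]
gripper_width: 0.209
finger_force: 0.0
```

```bash
python3 d.py 473 20 60; python3 - <<'E'
from h import *
im=env.capture("side"); cv2.imwrite("pics/s6.png",cv2.resize(im[150:250,320:440],None,fx=5,fy=5,interpolation=cv2.INTER_CUBIC))
E
```

```text
t 5.93 pos [473.4  18.8  59.9] q [ 0.04  0.27 -0.43  0.87 -0.    1.65] turn [-0.   0.   0.1] F [-0.3  0.1  0.3] w 0.21
[473.  20.  60.] shift cm [ 0.12 -0.04 -0.01]
```

View pics/s6.png

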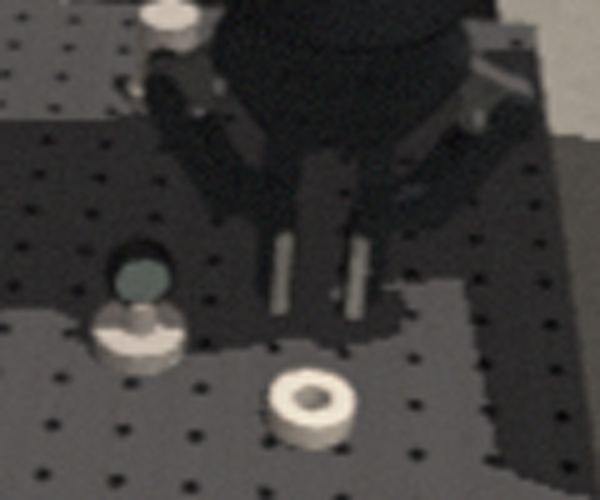

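Tips are now at (282,314) and (355,318), with still no contact. Probing further.

Call:
carry_out([
  [0,0,0,0,0,0.15,0.58],
  [0,0,0,0,0,0.15,0.58],
])

```text
clock: 6.15
tool_pos: [473.4, 18.8, 58.4]
ee_rot: [-2.26, -2.182, 0.0]
wrist_force: [0.9, 0.3, 0.3]
gripper_width: 0.212
finger_force: 0.0
```

Call:
carry_out([
  [0,0,0,0,0,0.15,0.58],
  [0,0,0,0,0,0.15,0.58],
])

```text
clock: 6.32
tool_pos: [473.4, 18.8, 56.9]
ee_rot: [-2.26, -2.182, 0.0]
wrist_force: [0.1, -0.6, 1.1]
gripper_width: 0.208
finger_force: 0.0
```

Call:
carry_out([
  [0,0,0,1.5,0,0,0.58],
  [0,0,0,2.5,0,0,0.58],
  [0,0,0,3.5,0,0,0.58],
  [0,0,0,3.5,0,0,0.58],
])

```text
clock: 6.65
tool_pos: [474.9, 55.3, 57.1]
ee_rot: [-2.259, -2.184, -0.001]
wrist_force: [-0.7, -0.0, -0.1]
gripper_width: 0.209
finger_force: 0.0
```

```bash
python3 d.py 473 50 57; python3 - <<'E'
from h import *
im=env.capture("side"); cv2.imwrite("pics/s7.png",cv2.resize(im[150:250,320:440],None,fx=5,fy=5,interpolation=cv2.INTER_CUBIC))
E
```

```text
t 6.65 pos [474.9  55.3  57.1] q [ 0.12  0.28 -0.42  0.86  0.    1.72] turn [ 0.  -0.   0.1] F [-0.7 -0.  -0.1] w 0.21
[473.  50.  57.] shift cm [-0.54 -0.17  0.01]
```

View pics/s7.png

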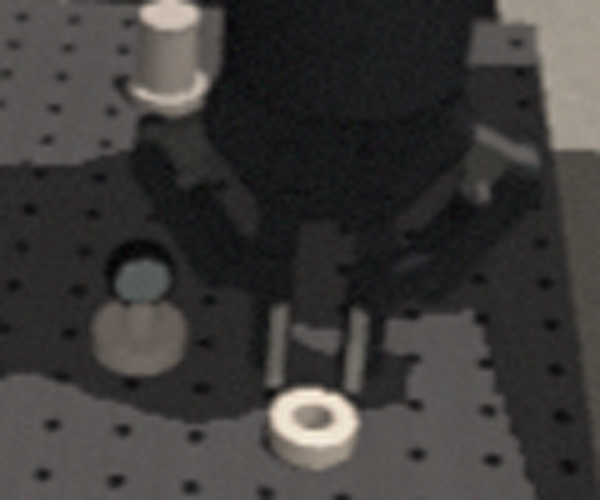

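Collar B has moved from row 408 to 428 and sits centred in the cradle at (313,428), 22 mm ahead of the TCP as predicted. Pushing on.

Call:
carry_out([
  [0,0,0,0.8,0,0.1,0.58],
  [0,0,0,1.8,0,0.1,0.58],
  [0,0,0,2.8,0,0.1,0.58],
  [0,0,0,3.8,0,0.1,0.58],
  [0,0,0,4.8,0,0.1,0.58],
])

```text
clock: 7.12
tool_pos: [476.5, 102.9, 56.2]
ee_rot: [2.26, 2.182, 0.0]
wrist_force: [0.4, -1.4, 2.5]
gripper_width: 0.209
finger_force: 2.7
```

Call:
carry_out([
  [0,0,0,0.8,0,0,0.58],
  [0,0,0,1.8,0,0,0.58],
  [0,0,0,2.8,0,0,0.58],
  [0,0,0,3.6,0,0,0.58],
  [0,0,0,3.6,0,0,0.58],
])

```text
clock: 7.53
tool_pos: [477.6, 139.5, 55.8]
ee_rot: [-2.258, -2.183, -0.0]
wrist_force: [0.7, -0.8, -0.1]
gripper_width: 0.211
finger_force: 0.0
```

```bash
python3 d.py 478 125 130; python3 - <<'E'
from h import *
im=env.capture("side"); cv2.imwrite("pics/s8.png",cv2.resize(im[130:370,210:480],None,fx=2.4,fy=2.4))
E
```

```text
t 7.53 pos [477.6 139.5  55.8] q [ 0.28  0.31 -0.38  0.88  0.    1.89] turn [-0.  -0.   0.1] F [ 0.7 -0.8 -0.1] w 0.21
[478. 125. 130.] shift cm [-1.44  0.09 -7.42]
```

View pics/s8.png

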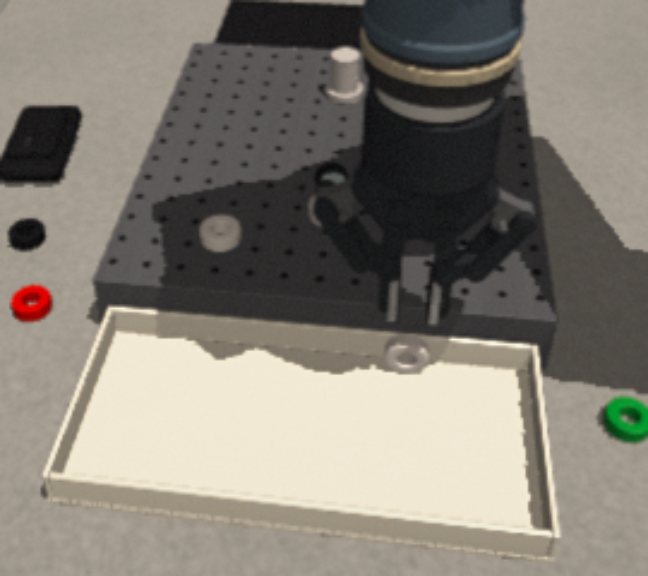

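Collar B has dropped into the tray, at (408,355). Next is C, behind it at y≈-207, crossing over the top at z≈135.

Call:
carry_out([
  [0,0,0,0,0,-4,0.58],
  [0,0,0,0,0,-8,0.58],
  [0,0,0,-4,0,-8,0.58],
  [0,0,0,-8,0,-8,0.58],
  [0,0,0,-12,0,-8,0.58],
])

```text
clock: 8.0
tool_pos: [473.4, 16.9, 136.7]
ee_rot: [2.257, 2.184, 0.001]
wrist_force: [0.2, -0.5, -0.6]
gripper_width: 0.212
finger_force: 0.0
```

```bash
python3 d.py 465 -207 136; python3 - <<'E'
from h import *
env.capture("side")
print([(np.round(r["position"]),round(r["confidence"],2)) for t in("collar_b_mid","lens_post","pillar") for r in env.recognise("side",t)])
E
```

```text
t 8.0 pos [473.4  16.9 136.7] q [ 0.04  0.2  -0.3   1.06 -0.    1.64] turn [0.1 0.  0.2] F [ 0.2 -0.5 -0.6] w 0.21
[ 465. -207.  136.] shift cm [-22.4   -0.1    0.08]
[(array([339., 173.,   9.]), 0.78), (array([475., 141.,  23.]), 0.6), (array([539.,  40.,  64.]), 0.55), (array([ 529., -124.,   71.]), 0.54), (array([537.,  36.,  64.]), 0.52)]
```

Call:
carry_out([
  [0,0,0.2,-4,-0.1,0,0.58],
  [0,0,0.2,-8,-0.1,0,0.58],
  [0,0,0.2,-12,-0.1,0,0.58],
  [0,0,0.2,-16,-0.1,0,0.58],
  [0,0,0.2,-20,-0.1,0,0.58],
])

```text
clock: 8.62
tool_pos: [465.5, -182.4, 136.0]
ee_rot: [-2.261, -2.181, -0.0]
wrist_force: [1.3, 0.2, -1.6]
gripper_width: 0.213
finger_force: 0.0
```

```bash
python3 d.py 465.5 -208 57; python3 - <<'E'
from h import *
im=env.capture("top")
print([(np.round(r["position"]),round(r["confidence"],2)) for r in env.recognise("top","collar_b_mid")])
print(ray("side",[[380,278]],16).round())
g=cv2.cvtColor(im,cv2.COLOR_BGR2GRAY);print(proj("top",[[475,148,10]]).round())
print(g[244:268:2,246:274:1])
E
```

```text
t 8.62 pos [ 465.5 -182.4  136. ] q [-0.37  0.25 -0.25  1.08  0.    1.23] turn [ 0. -0. -0.] F [ 1.3  0.2 -1.6] w 0.21
[ 465.5 -208.    57. ] shift cm [-2.56  0.09  7.9 ]
[(array([478., 135.,  33.]), 0.71)]
[[477. 137.  16.]]
[[257. 255.]]
[[248 249 249 249 248 248 249 249 249 248 249 249 249 249 248 247 220 220
  221 222 245 173 124 123 123 124 120 121]
 [249 248 249 249 249 248 249 249 249 249 249 249 248 229 226 209 146 145
  144 154 246 140 124 123 123 124 121 124]
 [249 249 249 248 249 248 248 249 249 249 248 248 222 174 171 168 160 154
  115 124 245 143 126 122 125 125 123 124]
 [248 248 249 248 249 249 248 249 249 248 248 236 218 216 211 208 206 193
  112 144 245 138 125 123 125 123 124 124]
 [249 248 249 248 249 248 249 248 248 249 249 245 238 238 235 234 231 206
  109 158 245 114 123 122 122 123 122 120]
 [249 248 249 249 248 248 249 248 248 248 248 226 248 247 248 247 246 217
  128 168 245 120 125 128 123 125 123 125]
 [248 249 248 249 249 249 249 249 248 248 248 230 249 248 249 249 248 228
  124 196 229 121 122 122 123 126 120 125]
 [248 249 248 249 248 248 249 249 248 249 248 223 242 245 245 246 245 226
  113 212 210 118 123 126 125 122 124 124]
 [248 249 248 249 249 249 248 249 249 248 248 247 227 232 232 235 234 230
  115 219 211 119 125 121 121 124 122 122]
 [249 249 249 249 248 248 248 248 248 248 248 249 230 203 205 210 209 200
  192 238 223 121 124 124 121 123 122 124]
 [249 248 249 248 249 248 248 248 249 249 249 248 249 248 249 248 249 249
  248 246 170 124 123 122 121 122 121 123]
 [249 248 248 248 248 248 249 249 249 249 248 249 248 249 249 248 248 248
  249 247 173 124 121 119 124 121 122 117]]
```

The top-camera values show B standing on its edge against the near tray wall, inside the tray at x≈475. To keep C off it, I'll yaw the tool by -7.7° so that C goes over the edge at about x=438.

Call:
carry_out([
  [0,0,-4,-1.3,0.3,0,0.58],
  [0,0,-7.7,-2.6,0.67,1,0.58],
  [0,0,-7.7,-2.6,0.67,3,0.58],
  [0,0,-7.7,-2.6,0.67,5,0.58],
  [0,0,-7.7,-2.6,0.67,6,0.58],
])

```text
clock: 9.13
tool_pos: [470.6, -206.5, 73.9]
ee_rot: [-2.109, -2.325, 0.001]
wrist_force: [-0.4, -0.9, 0.3]
gripper_width: 0.212
finger_force: 0.0
```

```bash
python3 d.py 471.3 -208 57
```

```text
t 9.13 pos [ 470.6 -206.5   73.9] q [-0.41  0.32 -0.31  0.94  0.    1.06] turn [-0.1 -0.1  7.6] F [-0.4 -0.9  0.3] w 0.21
[ 471.3 -208.    57. ] shift cm [-0.15  0.06  1.69]
```

Call:
carry_out([
  [0,0,0,0,0.05,1,0.58],
  [0,0,0,0,0.05,1.6,0.58],
  [0,0,0,0,0.05,1.7,0.58],
  [0,0,0,0,0.05,1.7,0.58],
])

```text
clock: 9.47
tool_pos: [471.8, -207.8, 59.2]
ee_rot: [2.112, 2.326, -0.0]
wrist_force: [0.2, -0.6, -0.0]
gripper_width: 0.208
finger_force: 0.0
```

Call:
carry_out([
  [0,0,0,1,0,0,0.58],
  [0,0,0,2,0,0,0.58],
  [0,0,0,3,0,0,0.58],
  [0,0,0,4,0,0,0.58],
  [0,0,0,5,0,0,0.58],
])

```text
clock: 9.88
tool_pos: [466.7, -157.1, 59.4]
ee_rot: [2.112, 2.325, 0.0]
wrist_force: [0.4, 0.4, 0.7]
gripper_width: 0.209
finger_force: 0.0
```

```bash
cat > look.py <<'E'
from h import *
for c in("side","top"):
    env.capture(c)
    for t in("collar_b_mid","lens_post","pillar"):
        print(c,t,[(np.round(r["position"]).tolist(),round(r["confidence"],2)) for r in env.recognise(c,t)])
E
python3 d.py 471.3 -208 57; python3 look.py
```

```text
t 9.88 pos [ 466.7 -157.1   59.4] q [-0.32  0.3  -0.39  0.88  0.    1.15] turn [0.  0.  7.6] F [0.4 0.4 0.7] w 0.21
[ 471.3 -208.    57. ] shift cm [-5.11 -0.03  0.24]
side collar_b_mid [([339.0, 171.0, 12.0], 0.77), ([478.0, 143.0, 27.0], 0.52)]
side lens_post [([541.0, 35.0, 63.0], 0.86), ([560.0, -299.0, 29.0], 0.55)]
side pillar []
top collar_b_mid [([338.0, 168.0, 11.0], 0.5), ([473.0, 137.0, 32.0], 0.41)]
top lens_post [([533.0, 28.0, 58.0], 0.59)]
top pillar [([536.0, -138.0, 92.0], 0.59)]
```

```bash
python3 - <<'E'
from h import *
im=env.capture("side");g=cv2.cvtColor(im,cv2.COLOR_BGR2GRAY)
print(proj("side",[[467,-164,57],[464.3,-134,57],[466.7,-146,60]]).round())
print(g[140:184:2,364:404:2])
im=env.capture("top");g=cv2.cvtColor(im,cv2.COLOR_BGR2GRAY)
print(proj("top",[[467,-164,57],[464.3,-134,57]]).round())
E
```

```text
[[384. 161.]
 [386. 168.]
 [385. 164.]]
[[ 22  25  22  22  26  23  20  24  23  24  22  21  25  24  28  26  21  23
   16  23]
 [ 22  23  23  27  24  26  22  25  26  26  23  23  21  18  22  23  21  25
   26  21]
 [ 22  25  25  25  25  23  23  25  26  24  23  26  23  18  22  21  25  24
   21  24]
 [ 26  21  20  25  24  26  25  28  40  16  25  24  22  18  58  32  22  25
   23  23]
 [ 21  24  20  12  20  22  21  46  92  31  22  26  19  26  93  44  23  25
   26  25]
 [  8  11   5   7  10  11  22  55  92  24  17  17  15  29  94  39  26  26
   22  23]
 [ 39  41  43  47  45  28  20  64  83  26  24  23  14  31  92  30  19  20
   23  23]
 [ 44  37  38  39  41  30  23  64  75  38  41  42  30  44  85  27  33  37
   42  45]
 [ 40  42  37  39  41  32  24  75  76  81  85  68  29  55  83  20  37  42
   36  42]
 [ 39  39  41  44  39  38  22  75  73 119 120 113  77  61  79  30  43  38
   35  40]
 [ 42  34  42  42  42  40  45  83  71 111 112  97  84  71  74  40  41  40
   42  38]
 [ 42  36  45  40  42  40  52  85  93 114 112 111 116  74  42  38  42  43
   30  38]
 [ 41  36  41  39  43  41  44  92 106 115 117 117 110  64  38  40  40  37
   37  38]
 [ 39  31  39  44  40  40  37  50  92 109 107 107  75  43  43  40  40  42
   42  41]
 [ 38  34  40  39  41  40  33  27  41  38  39  42  21  33  37  38  41  43
   32  37]
 [ 83  84  55  52  39  39  38  41  40  40  39  42  41  42  40  40  40  41
   40  39]
 [ 78  79  85  85  81  79  61  53  42  39  40  40  39  39  42  41  43  40
   41  42]
 [ 75  66  84  83  80  80  57  61  81  82  81  54  33  34  38  38  42  43
   35  39]
 [ 83  84  82  82  83  81  82  83  83  83  85  83  83  84  84  62  41  43
   32  34]
 [ 77  81  82  83  83  81  82  84  85  84  82  79  85  82  83  59  40  38
   38  39]
 [ 50  69  84  83  80  80  48  70  83  82  81  81  75  81  57  40  40  42
   41  41]
 [ 84  82  84  82  80  78  81  83  84  80  83  83  62  51  41  37  38  41
   25  24]]
[[433. 257.]
 [415. 259.]]
```

C is still at (384,161): at TCP z=59.4 the tips skim over it. In practice the tip sits about 3–5 mm above the reported TCP, so I'll lift, go back and probe lower behind C.

Call:
carry_out([
  [0,0,0,0,0,-1.5,0.58],
  [0,0,0,-2.6,0,-1.5,0.58],
  [0,0,0,-5.1,0,-1.5,0.58],
  [0,0,0,-5.1,0,-0.5,0.58],
  [0,0,0,-5.1,0,0.2,0.58],
])

```text
clock: 10.8
tool_pos: [471.7, -210.3, 56.5]
ee_rot: [2.115, 2.322, 0.0]
wrist_force: [-0.3, 0.1, -0.6]
gripper_width: 0.213
finger_force: 0.0
```

Call:
carry_out([
  [0,0,0,0,0,0,0.58],
  [0,0,0,0,0,0.2,0.58],
  [0,0,0,0,0,0.2,0.58],
])

```text
clock: 11.05
tool_pos: [471.2, -208.4, 54.7]
ee_rot: [-2.111, -2.325, 0.001]
wrist_force: [-0.8, 0.9, -0.2]
gripper_width: 0.214
finger_force: 0.0
```

Call:
carry_out([
  [0,0,0,0,0,0.2,0.58],
  [0,0,0,0,0,0.2,0.58],
])

```text
clock: 11.22
tool_pos: [471.7, -208.7, 53.1]
ee_rot: [2.112, 2.326, -0.0]
wrist_force: [0.0, 0.5, -0.7]
gripper_width: 0.211
finger_force: 0.0
```

Call:
carry_out([
  [0,0,0,0,0,0.15,0.58],
  [0,0,0,0,0,0.15,0.58],
])

```text
clock: 11.38
tool_pos: [471.7, -209.0, 51.6]
ee_rot: [2.112, 2.325, -0.0]
wrist_force: [0.1, 0.0, -0.3]
gripper_width: 0.213
finger_force: 0.0
```

Call:
carry_out([
  [0,0,0,1,0,0,0.58],
  [0,0,0,2,0,0,0.58],
  [0,0,0,3,0,0,0.58],
  [0,0,0,4,0,0,0.58],
  [0,0,0,5,0,0,0.58],
])

```text
clock: 11.8
tool_pos: [466.6, -158.1, 51.6]
ee_rot: [-2.112, -2.325, 0.0]
wrist_force: [0.6, 0.8, -0.7]
gripper_width: 0.211
finger_force: 0.1
```

```bash
cat > ring.py <<'E'
import sys; from h import *
# bright patch just ahead of the fingers, side view
s=env.sense();M=cv2.Rodrigues(np.array(s["ee_rot"]))[0]
e=np.array(s["tool_pos"])+M[:,0]*23; e[2]=57
im=env.capture("side");g=cv2.cvtColor(im,cv2.COLOR_BGR2GRAY)
u,v=proj("side",[e])[0].round().astype(int);print("expected ring px",u,v,"at",e.round())
print(g[v-14:v+13:2,u-18:u+19:2])
E
python3 d.py; python3 ring.py
```

```text
t 11.8 pos [ 466.6 -158.1   51.6] q [-0.33  0.31 -0.4   0.86 -0.    1.15] turn [-0.   0.   7.6] F [ 0.6  0.8 -0.7] w 0.21
expected ring px 386 168 at [ 464. -135.   57.]
[[ 44  40  43  29  19  64  82  35  42  43  29  42  88  32  34  39  41  41
   40]
 [ 37  37  37  24  22  72  74  38  42  42  23  57  83  23  39  37  35  38
   42]
 [ 43  41  40  29  23  76  73  39  41  41  23  63  76  27  37  39  34  42
   39]
 [ 42  43  41  37  24  78  70  39  42  40  20  73  73  28  42  41  42  41
   41]
 [ 39  41  39  42  38  82  66  60  71  70  54  77  69  38  38  39  31  38
   38]
 [ 41  41  40  41  40  69  97 110 117 120 109 106  67  39  40  39  39  38
   39]
 [ 40  40  38  42  38  40 106 103 113 115  96 107  91  41  39  37  40  38
   39]
 [ 42  41  42  40  29  38  98 111 109 109 111 112  94  40  40  41  34  34
   41]
 [ 57  50  40  37  41  46  96 108 119 122 119 112  80  38  43  43  37  38
   42]
 [ 84  82  83  80  64  49  70 103 117 120 115  99  52  40  39  38  40  38
   42]
 [ 83  83  83  80  52  62  82  82  82  73  45  34  39  42  39  41  34  38
   39]
 [ 82  82  82  78  83  84  84  83  82  80  83  82  69  38  37  39  28  32
   38]
 [ 83  82  81  81  80  83  84  84  83  82  82  82  76  43  39  37  37  42
   40]
 [ 82  81  82  80  46  72  82  85  83  81  78  51  37  33  40  39  37  41
   41]]
```

C is cradled right at the expected spot. Pushing on.

Call:
carry_out([
  [0,0,0,1,0,0,0.58],
  [0,0,0,2.2,0,0,0.58],
  [0,0,0,3.4,0,0,0.58],
  [0,0,0,4.6,0,0,0.58],
  [0,0,0,5.8,0,0,0.58],
])

```text
clock: 12.27
tool_pos: [461.2, -100.4, 51.6]
ee_rot: [2.113, 2.325, -0.0]
wrist_force: [-0.8, -0.5, -0.3]
gripper_width: 0.207
finger_force: 0.3
```

Call:
carry_out([
  [0,0,0,1.2,0,0,0.58],
  [0,0,0,2.4,0,0,0.58],
  [0,0,0,3.6,0,0,0.58],
  [0,0,0,4.8,0,0,0.58],
  [0,0,0,6,0,0,0.58],
])

```text
clock: 12.68
tool_pos: [455.4, -40.7, 51.6]
ee_rot: [2.113, 2.325, -0.0]
wrist_force: [0.1, 0.3, 0.5]
gripper_width: 0.208
finger_force: 0.3
```

Call:
carry_out([
  [0,0,0,1.2,0,0,0.58],
  [0,0,0,2.4,0,0,0.58],
  [0,0,0,3.6,0,0,0.58],
  [0,0,0,4.8,0,0,0.58],
  [0,0,0,6,0,0,0.58],
])

```text
clock: 13.1
tool_pos: [449.6, 19.0, 51.6]
ee_rot: [2.112, 2.325, -0.0]
wrist_force: [1.0, -0.8, -0.3]
gripper_width: 0.209
finger_force: 0.3
```

```bash
python3 d.py; python3 ring.py; python3 look.py
```

```text
t 13.1 pos [449.6  19.   51.6] q [ 0.04  0.25 -0.49  0.83 -0.    1.52] turn [-0.   0.   7.6] F [ 1.  -0.8 -0.3] w 0.21
expected ring px 398 222 at [447.  42.  57.]
[[ 43  41  25  21  54  96  47  40  42  38  26  24  97  90  35  42  44  86
   82]
 [ 41  41  31  27  62  97  45  41  39  41  24  23 102  83  34  40  39  68
   82]
 [ 41  42  35  26  71 106  42  40  37  40  25  35 111  72  31  42  44  42
   80]
 [ 40  40  41  40  86 103  51 103 121 126  88  58 112  59  42  40  46  45
   35]
 [ 41  41  42  40  87 114 197 226 226 225 223 204 136  51  43  55  74  82
   85]
 [ 40  41  42  44  46 172 226 204 159 144 155 219 222 123  83  85  83  85
   85]
 [ 58  74  82  72  23 174 225 199 145 122 101 180 224 180  82  85  85  86
   81]
 [ 85  85  87  86  64 102 210 223 208 178 190 220 225 153  83  86  85  78
   32]
 [ 84  85  87  86  58  86 111 176 212 223 224 219 179 114  85  88  83  85
   82]
 [ 83  87  87  87  76  70 101 115 126 144 151 152 142  93  87  84  84  84
   87]
 [ 85  87  89  85  67  80  82 104 124 135 142 140 108  86  86  85  87  83
   86]
 [ 85  85  88  73  36  73  85  83  82  91  89  43  67  86  89  86  85  86
   83]
 [ 84  85  89  89  88  83  83  86  86  83  84  79  80  87  86  87  85  85
   50]
 [ 86  87  88  88  88  87  83  84  87  86  84  87  88  86  88  86  85  84
   88]]
side collar_b_mid [([338.0, 174.0, 12.0], 0.82), ([478.0, 141.0, 27.0], 0.67)]
side lens_post [([540.0, 34.0, 61.0], 0.78)]
side pillar [([531.0, -125.0, 74.0], 0.55)]
top collar_b_mid [([537.0, -136.0, 92.0], 0.65)]
top lens_post [([589.0, -108.0, 50.0], 0.65)]
top pillar [([536.0, -133.0, 90.0], 0.71)]
```

Call:
carry_out([
  [0,0,0,1.2,0,0,0.58],
  [0,0,0,2.6,0,0,0.58],
  [0,0,0,4.1,0,0,0.58],
  [0,0,0,5.8,0,0,0.58],
  [0,0,0,7.6,0,0,0.58],
])

```text
clock: 13.97
tool_pos: [442.7, 93.5, 51.6]
ee_rot: [2.114, 2.323, -0.0]
wrist_force: [0.8, -0.3, -0.2]
gripper_width: 0.206
finger_force: 0.2
```

Call:
carry_out([
  [0,0,0,2,0,0,0.58],
  [0,0,0,4,0,0,0.58],
  [0,0,0,4.8,0,0,0.58],
  [0,0,0,4.8,0,0,0.58],
])

```text
clock: 14.3
tool_pos: [438.1, 142.2, 51.6]
ee_rot: [2.111, 2.327, 0.0]
wrist_force: [-0.6, -0.2, 0.1]
gripper_width: 0.21
finger_force: 0.0
```

Call:
carry_out([
  [0,0,0,0,0,-4,0.58],
  [0,0,0,0,0,-8,0.58],
  [0,0,0,-4,0,-8,0.58],
  [0,0,0,-8,0,-8,0.58],
  [0,0,0,-12,0,-8,0.58],
])

```text
clock: 14.72
tool_pos: [449.7, 19.9, 132.4]
ee_rot: [2.11, 2.326, 0.001]
wrist_force: [1.0, 0.2, -0.2]
gripper_width: 0.212
finger_force: 0.0
```

```bash
python3 d.py 613 18 135; python3 look.py; python3 - <<'E'
from h import *
g=cv2.cvtColor(env.capture("side"),cv2.COLOR_BGR2GRAY)
u,v=proj("side",[[440,150,12]])[0].round().astype(int);print(u,v);print(g[v-24:v+25:3,u-30:u+31:3])
E
```

```text
t 14.72 pos [449.7  19.9 132.4] q [ 0.04  0.17 -0.36  1.04 -0.    1.52] turn [0.1 0.  7.7] F [ 1.   0.2 -0.2] w 0.21
[613.  18. 135.] shift cm [-1.77 16.23 -0.23]
side collar_b_mid [([338.0, 169.0, 11.0], 0.75), ([474.0, 142.0, 24.0], 0.54)]
side lens_post [([537.0, 40.0, 64.0], 0.88)]
side pillar [([529.0, -124.0, 71.0], 0.77)]
top collar_b_mid []
top lens_post []
top pillar [([533.0, -136.0, 89.0], 0.69)]
403 287
[[ 54  53  53  53  54  51  52  53  53  53  54  53  54  51  50  50  53  55
   53  57  63]
 [ 50  50  55  47  52  52  54  55  55  55  53  51  52  53  53  52  52  53
   54  54  56]
 [241 231 214 228 179 130  99  88  64  48  46  51  49  52  50  51  53  53
   51  52  52]
 [131 186 218 224 225 161 155 155 159 190 235 244 241 236 236 179 120  90
   85  64  50]
 [146 169 154 167 220 189 144 145 144 147 145 144 146 144 144 144 149 162
  169 162 223]
 [142 126 109 102 138 162 139 142 143 142 143 143 145 143 143 145 145 144
  146 119 226]
 [142 183 127 108 130 155 231 214 198 169 166 142 141 141 140 139 140 142
  140  91 229]
 [129 130 144 137 133 230 230 231 231 231 230 231 232 232 230 230 227 207
  103  81 221]
 [231 232 232 232 232 230 230 231 230 230 230 230 230 230 230 230 230 230
  114  95 174]
 [231 230 230 230 230 230 230 231 231 230 230 230 231 230 230 231 229 232
  114  95 136]
 [231 230 230 229 230 229 230 230 231 230 231 230 230 230 230 230 230 230
  128 107 122]
 [230 230 230 231 230 230 229 230 230 231 219 223 227 224 222 230 231 230
  129 114  97]
 [231 230 230 232 231 230 230 229 232 185 219 176 141 163 223 227 230 231
  124 114  78]
 [229 231 230 230 230 229 231 230 212 153 223 179 171  91 219 224 231 230
  128 115  78]
 [231 230 231 230 229 230 231 230 207  87 224 224 221 204 223 223 229 229
  223 116  76]
 [231 229 230 231 231 231 230 231 227 124 108 188 234 235 214 189 229 230
  223 115  78]
 [230 230 230 230 229 230 229 230 230 227 165 120 135 144 155 231 229 231
  196 114  78]]
```

C lies flat in the tray around pixel (409,301). Now A: cross over at z≈132 to (614,20) and turn back +7.7°.

Call:
carry_out([
  [0,0,4,-0.4,4,0,0.58],
  [0,0,7.7,-0.8,8,0,0.58],
  [0,0,7.7,-1.2,12,0,0.58],
  [0,0,7.7,-1.6,16.35,0,0.58],
  [0,0,7.7,-1.6,16.35,0,0.58],
])

```text
clock: 15.58
tool_pos: [620.2, 22.8, 129.9]
ee_rot: [2.261, 2.179, 0.003]
wrist_force: [-1.7, 0.0, 0.4]
gripper_width: 0.211
finger_force: 0.0
```

```bash
python3 d.py 614.3 20 51.6
```

```text
t 15.58 pos [620.2  22.8 129.9] q [ 0.04  0.44  0.04  1.16 -0.    1.64] turn [ 0.2 -0.  -0. ] F [-1.7  0.   0.4] w 0.21
[614.3  20.   51.6] shift cm [-0.31 -0.61  7.83]
```

Call:
carry_out([
  [0,0,0,0,0,1.5,0.58],
  [0,0,0,0,0,3,0.58],
  [0,0,0,0,0,4.5,0.58],
  [0,0,0,0,0,6,0.58],
  [0,0,0,0,0,6,0.58],
])

```text
clock: 16.0
tool_pos: [611.7, 22.6, 68.5]
ee_rot: [-2.26, -2.178, 0.006]
wrist_force: [-0.5, 0.0, -0.5]
gripper_width: 0.211
finger_force: 0.0
```

```bash
python3 d.py 614.3 20 52
```

```text
t 16.0 pos [611.7  22.6  68.5] q [ 0.04  0.48 -0.07  1.03 -0.    1.64] turn [-0.3  0.  -0. ] F [-0.5  0.  -0.5] w 0.21
[614.3  20.   52. ] shift cm [-0.25  0.28  1.65]
```

Call:
carry_out([
  [0,0,0,-0.2,0,0.6,0.58],
  [0,0,0,-0.2,0,1.2,0.58],
  [0,0,0,-0.2,0,1.2,0.58],
  [0,0,0,-0.2,0,1.2,0.58],
])

```text
clock: 16.33
tool_pos: [613.8, 19.6, 59.9]
ee_rot: [2.264, 2.178, 0.0]
wrist_force: [0.9, 0.7, -0.2]
gripper_width: 0.213
finger_force: 0.0
```

```bash
python3 d.py 614.3 20 52
```

```text
t 16.33 pos [613.8  19.6  59.9] q [ 0.03  0.48 -0.08  1.   -0.    1.64] turn [ 0.   0.  -0.1] F [ 0.9  0.7 -0.2] w 0.21
[614.3  20.   52. ] shift cm [0.04 0.05 0.79]
```

Call:
carry_out([
  [0,0,0,0,0.05,0.3,0.58],
  [0,0,0,0,0.05,0.55,0.58],
  [0,0,0,0,0.05,0.75,0.58],
  [0,0,0,0,0.05,0.75,0.58],
])

```text
clock: 16.67
tool_pos: [614.0, 19.4, 51.7]
ee_rot: [-2.264, -2.178, 0.001]
wrist_force: [0.2, 0.1, -0.1]
gripper_width: 0.212
finger_force: 0.0
```

Call:
carry_out([
  [0,0,0,1,0,0,0.58],
  [0,0,0,2,0,0,0.58],
  [0,0,0,3,0,0,0.58],
  [0,0,0,4,0,0,0.58],
])

```text
clock: 17.0
tool_pos: [615.9, 60.8, 52.2]
ee_rot: [2.264, 2.178, 0.0]
wrist_force: [-0.0, -0.5, 1.1]
gripper_width: 0.211
finger_force: 0.2
```

```bash
python3 d.py; python3 ring.py
```

```text
t 17.0 pos [615.9  60.8  52.2] q [ 0.1   0.5  -0.08  0.99 -0.    1.71] turn [ 0.   0.  -0.1] F [-0.  -0.5  1.1] w 0.21
expected ring px 300 233 at [617.  84.  57.]
[[ 47  45  44  41  28  86  78  16  33  45  46  45  69 114  58  26  31  48
   47]
 [ 46  46  45  41  25  86  85  20  35  43  46  42  66 117  67  29  36  47
   43]
 [ 43  43  44  45  33  80  99  22  42  45  46  20  53 118  69  22  42  42
   28]
 [ 44  47  45  47  44  80 105  97 158 182 180 130  69 114  84  40  46  40
   32]
 [ 46  47  45  45  46  62 181 231 233 230 229 233 207 120  73  44  43  42
   45]
 [ 44  45  44  43  49 162 231 222 170 155 141 216 233 165  67  53  61  80
   91]
 [ 67  71  70  33  79 202 232 196 151 141 125 210 234 185  92  91  90  89
   91]
 [ 94  92  93  92  89 167 230 232 203 187 218 235 231 149  89  94  74  34
   81]
 [ 92  89  92  93  69  91 172 224 235 236 235 209 164 125  90  94  89  84
   92]
 [ 92  91  92  93  91  77 116 134 155 164 166 161 151 107  92  93  91  92
   90]
 [ 93  86  88  93  93  84  90 123 141 151 154 146 114  92  94  93  91  92
   91]
 [ 92  42  51  92  93  92  93  91  83  79  95  91  89  92  96  91  88  93
   94]
 [ 91  91  93  92  92  94  92  92  61  58  90  91  92  92  93  64  30  81
   90]
 [ 93  94  93  91  94  93  89  91  93  93  91  92  91  94  92  88  86  92
   91]]
```

A is cradled as expected. Its edge is at y≈117, so I'll push on to TCP y≈137.

Call:
carry_out([
  [0,0,0,1.2,0,0,0.58],
  [0,0,0,2.6,0,0,0.58],
  [0,0,0,4.3,0,0,0.58],
  [0,0,0,6.2,0,0,0.58],
  [0,0,0,7.7,0,0,0.58],
])

```text
clock: 17.47
tool_pos: [618.7, 138.5, 52.1]
ee_rot: [-2.263, -2.178, -0.001]
wrist_force: [0.2, -0.2, -0.7]
gripper_width: 0.211
finger_force: 0.0
```

Call:
carry_out([
  [0,0,0,0,0,0,0.58],
  [0,0,0,0,0,-4,0.58],
  [0,0,0,0,0,-8,0.58],
  [0,0,0,0,0,-12,0.58],
  [0,0,0,-10,0,-16,0.58],
])

```text
clock: 17.88
tool_pos: [619.4, 102.6, 193.0]
ee_rot: [2.256, 2.182, 0.011]
wrist_force: [1.0, -1.7, -0.1]
gripper_width: 0.212
finger_force: 0.0
```

Call:
carry_out([
  [0,0,0,-4,0,-3,0.58],
  [0,0,0,-8,0,-6,0.58],
  [0,0,0,-12,0,-6,0.58],
  [0,0,0,-12,0,-6,0.58],
  [0,0,0,-12,0,-6,0.58],
])

```text
clock: 18.3
tool_pos: [612.7, -25.3, 248.6]
ee_rot: [2.267, 2.172, 0.001]
wrist_force: [0.1, 0.8, -0.2]
gripper_width: 0.205
finger_force: 0.0
```

```bash
python3 d.py; python3 look.py; python3 - <<'E'
from h import *
print("mouse",[np.round(r["position"]) for c in("top","side") for r in env.recognise(c,"mouse")])
im=env.capture("side");g=cv2.cvtColor(im,cv2.COLOR_BGR2GRAY)
a=cv2.cvtColor(cv2.imread("pics/side0.png"),cv2.COLOR_BGR2GRAY)
for c in("side","top"):
    g=cv2.cvtColor(env.capture(c),cv2.COLOR_BGR2GRAY);a=cv2.cvtColor(cv2.imread(f"pics/{c}0.png"),cv2.COLOR_BGR2GRAY)
    mk=np.zeros_like(g);poly=proj(c,[[684,120,10],[384,131,10],[389,271,10],[689,260,10]]);cv2.fillPoly(mk,[poly.astype(np.int32)],1)
    d=((cv2.absdiff(g,a)>25)&(mk>0)).astype(np.uint8)
    n,l,st,ce=cv2.connectedComponentsWithStats(d)
    for i in range(1,n):
        if st[i,4]>25: print(c,st[i],np.round(ray(c,[ce[i]],14)[0]))
E
```

```text
t 18.3 pos [612.7 -25.3 248.6] q [-0.04  0.39  0.26  1.44 -0.    1.57] turn [ 0.1  0.  -0.4] F [ 0.1  0.8 -0.2] w 0.2
side collar_b_mid [([476.0, 140.0, 26.0], 0.6), ([340.0, 170.0, 12.0], 0.57)]
side lens_post [([536.0, 38.0, 62.0], 0.84), ([524.0, 19.0, 50.0], 0.65)]
side pillar [([531.0, -128.0, 69.0], 0.59)]
top collar_b_mid []
top lens_post []
top pillar []
mouse [array([800., -72.,  23.]), array([478., 138.,  27.])]
side [292 268  20  14 204] [607. 139.  14.]
side [367 278  22   8 134] [481. 143.  14.]
side [398 299  21  15 114] [439. 192.  14.]
side [405 298  10   8  47] [432. 177.  14.]
top [  191   143    81   162 11045] [534. 193.  14.]
```

```bash
python3 - <<'E'
from h import *
np.set_printoptions(linewidth=200)
g=cv2.cvtColor(env.capture("top"),cv2.COLOR_BGR2GRAY)
for x in(614,477):
    u,v=proj("top",[[x,140,14]])[0].round().astype(int);print("top",u,v);print(g[v-13:v+14:2,u-16:u+14])
g=cv2.cvtColor(env.capture("side"),cv2.COLOR_BGR2GRAY)
print("side");print(g[258:290:2,286:318])
print(proj("side",[[614,148,16],[614,119,50],[614,123,28],[614,148,4]]).round())
print("side B");print(g[268:298:2,362:394])
E
```

```text
top 262 181
[[107 105 107 108 107 106 106 106 108 108 107 106 110 109 108 110 110 110 109 108 108 108 110 109 109 111 110 110 107 110]
 [108 108 108 106 107 107 110 108 109 109 108 109 111 109 107 105 106 109 109 111 108 109 109 110 109 108 112 110 108 110]
 [108 106 104 110 109 107 106 109 107 106 108 109 108 110 110 111 109 109 110 106 107 108 109 110 112 107 111 109 112 110]
 [108 106 106 108 110 106 109 107 106 107 107 111 106 108 105 109 112 110 109 108 109 109 109 110 109 110 110 111 110 108]
 [110 108 107 108 107 110 109 106 110 107 108 111 108 106 109 109 109 112 109 109 107 107 110 111 110 109 109 108 111 111]
 [106 110 107 109 109 111 107 106 107 109 108 108 112 110 106 109 109 110 110 110 108 110 110 109 110 110 113 110 111 113]
 [106 106 107 107 108 108 109 109 111 108 107 109 112 109 109 112 110 109 109 110 112 112 111 109 112 111 111 111 110 109]
 [110 110 109 107 106 108 105 108 106 110 109 110 109 109 110 111 108 108 110 109 111 111 111 107 114 110 113 113 111 110]
 [105 106 110 108 108 107 110 109 111 107 109 110 109 109 109 110 111 112 109 109 110 110 108 112 114 10
[... 5797 characters left out ...]
226 228 227 228 230 229 227 227 228 228 229]
 [228 228 228 229 229 228 228 228 227 227 229 228 228 228 229 228 228 230 229 229 229 228 229 228 229 228 228 228 229 229 227 227]
 [228 229 228 228 229 228 228 227 228 228 229 228 227 228 228 228 228 229 228 228 230 227 227 228 229 227 228 227 228 229 227 228]
 [228 229 228 227 227 228 229 228 229 227 228 229 228 228 227 229 227 227 229 228 227 228 228 228 229 229 228 228 228 229 227 227]
 [228 227 229 227 228 228 228 227 228 228 228 228 228 228 228 228 228 229 227 227 227 228 228 228 227 228 227 229 228 230 228 227]
 [228 229 229 229 228 228 229 227 228 229 228 228 226 228 228 228 227 228 229 228 228 227 229 228 229 227 229 228 227 227 227 229]]
```

All three collars are in the tray: C lies flat, and A and B lean against the inside of the near wall. The lens post, pillar and mouse read the same as at the start, and the arm is clear.

```bash
python3 -c "
from workcell import env
print(env.close_job())"
```

```text
the job is handed in; nothing more can be done
None
```

I pushed all three collars over the board's end into the open tray without lifting any, and handed the job in at about 19 s: one lies flat, two lean against the inside of the near wall, and the lens post, pillar and mouse show no movement in the camera readings.

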